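# Crank the bench clamp snug on a relay housing

## Robot

A 6-joint arm with a two-finger parallel gripper is mounted at the origin on a cart in front of the work surface, level with it; the furniture and walls round the work are solid. World frame = base frame: x ahead of the robot, y to its left, z up, the work surface at z = 0. Lengths are in m, angles in rad, forces in N, time in s.
With the tool pointing down it reaches from about 0.3 to 0.95 m from the base axis. Payload 3.1 kg.
Tool frame: the origin (TCP) lies at the very end of the fingers, on their centre line; the grasp point (between the pads) lies 19 mm behind it (bot.tcp_to_grasp is the distance from the TCP to the grasp point, in m); z points along the fingers, y is the line along which they close (so a half turn about z gives the same grasp; the last joint's range is limited). The gripper opens to 85 mm and grips with 20 to 120 N. Pads are 22 mm wide; open, the fingers measure 114 mm over their backs; the gripper's body (76 mm by 85 mm) begins 54 mm behind the grasp point. The pads swing forward as they close: fully open they stand 13 mm farther back than shut.
Start: joints at [1.202, 0.308, 1.634, -0, 1.2, -0.07], TCP at [0.184, 0.597, 0.231] pointing down, gripper open.
Joint ranges: [-3.06, 3.06], [-0.79, 1.96], [0.05, 2.63], [-1.19, 4.34], [0.05, 2.64], [-2.94, 2.94]. Speed limits (rad/s): [2.79, 2.79, 3.14, 3.14, 3.14, 3.14].

## Interface

Orientations are given as a unit quaternion [x, y, z, w].
In Python, from station import bot gives the robot as it stands. The module is installed in compiled form; this text tells all that it offers.
- The arm moves only by the tool apply_moves, never from a script. Its argument "plan" is a list of rows, each a list of 3 entries, a list of its own where there are three numbers: the shift along the tool's x, y, z in mm, then the turn, a rotation vector about the tool's x, y, z in degrees, then the finger opening in mm, from 0 to 85.4. A call has 1 to 10 rows; each row shifts and turns the commanded pose from where the row before left it, along the tool's axes as they then stand; what a row does not reach is not made up. A row lasts 1/10 s, in which the tool goes at most 50 mm and 8.59 degrees, less where a joint would pass 70% of its speed; a pose out of reach is approached as far as the arm can. A call is refused whole if a number of a shift passes 50 or a number of a turn 8.59, either way. A call with a gripper value outside its range is refused whole. The fingers move at their own pace and stop on an object; "squeeze" is the grip in N (left out, the last holds). Time passes only in rows, so rows that do not move let the fingers close. It gives the time, the measured TCP pose, the force, the opening and the grip force at its end, in the units of the state.
- bot.sense(): the state, without advancing time (a new reading comes with each control period).
- bot.camera(name): name is "scene" or "top" or "wrist"; returns (picture, depth): 420x560x3 uint8, red, green, blue; 420x560 float32, m along the optical axis (not along the pixel's ray), 0 where there is no reading.
- bot.calibration(name): a dict with "K" (3x3 intrinsics, pixels), "R" (3x3) and "t" (3): a world point X has camera coordinates R X + t; the wrist camera has in their place "tool_from_camera" (4x4, takes a point from camera to tool coordinates, whose origin is the TCP and whose axes are the flange's). Camera axes: x right, y down, z forward; pixel columns grow to the right and rows downward; lengths in m; the calibration is good to about 2 mm. A picture is of the moment at which its call begins: read the wrist's pose just before it. calibration takes no time and is no camera call.
- bot.finish_job(): hands the job in; it is judged then, once.
Trained networks look in the newest picture that a camera, given by its name, has taken for a name from the list of things; names that differ only in an ending like _2 or _b are one class to them, and where a whole thing is asked for, a point or a joint stands for the part that bears it (a point fixed in the world has none). Each returns a list of dicts, best first, with "p" (0 to 1); they miss things now and then, are a little off and sometimes report something else, mostly with a low value. They report only what shows in the picture. A call takes as long as a camera call.
- bot.spot_in(camera, label): "at" ([x, y, z] in m, in the coordinates of the camera as it stood for that picture, good to about 4 mm: the middle of the surface that is visible of it).
- bot.outline_of(camera, label): "region" (420x560 bool, what is visible of it).
- bot.place_of(camera, label): "at" ([x, y, z] in m, in the coordinates of the camera as it stood for that picture, good to about 4 mm: a listed point, or the origin of a listed thing).
The state is a dict: "t": time; "joint_positions": joint angles; "joint_velocities": joint speeds; "joint_efforts": joint torques, N m; "position": TCP position; "eef_rot": TCP orientation; "contact_force": force on the tool from outside, world axes, zero at the start; "torque": the same for the moment, N m; "width": finger opening in m; "gripper_force": force on a finger pad.
Only numpy, scipy, OpenCV 4.12 (cv2) and the standard library are available. Lean on these libraries where they do the work, as an engineer would, in place of code of your own. Each camera call takes 0.05 s, during which the arm holds its last target. There are 200 camera calls.

## Task

The black relay housing stands loose in the cranked clamp. Clamp it by turning the handwheel clockwise (seen from above) by its red grips, regrasping in front of the yellow guard, until the housing is held between both jaws and the orange bands on the push rods of the sprung pad have completely gone into the moving jaw; stop before the pad is pushed back solid against the jaw. Work only with the handwheel: do not push the jaw, the pad or the housing by hand, and leave the things around the clamp where they are.

Things in the scene. Friction and masses are not known exactly. Their poses are not given: they have to be found in the camera images.
- clamp: Hand-cranked bench clamp, bolted down: aluminium base plate 124 (x) by 390 (y) by 14 mm. Origin: centre of the plate's underside; z up, y along the clamping direction (towards the fixed jaw). From its -y end to +y stand the handwheel, the yellow guard, the moving jaw with its pad, the housing and the fixed jaw.
- guard_edge (a point): Middle of the upper outer edge of the yellow guard's roof, at (0, -119, 114) mm in the clamp's frame. The roof, 4 mm thick, its top 114 mm above the bench, reaches 65 mm from here in +y and 72 mm to either side in x. It covers the wheel's jaw side: only grips on the -y side of the wheel can be held.
- wheel_centre (a point): Point on the handwheel's axis, 65 mm above the bench, on the upper face of the rim; at (0, -130, 65) mm in the clamp's frame. The wheel is a dark steel disc of 132 mm diameter on a blue gear head; axis vertical. Its hub stands 11 mm above this point.
- grip_a (a point): Centre of the top end (106 mm above the bench) of one of three upright red round grips on the handwheel, 18 mm diameter, 40 mm tall, 55 mm from the wheel's axis, 120 degrees apart; each grip spins freely about its own axis. They pass beneath the guard with 4 mm to spare. This point turns with the wheel.
- grip_b (a point): The same point of the second red grip.
- grip_c (a point): The same point of the third red grip.
- wheel (a joint): Turn of the handwheel in rad, grows clockwise seen from above. One turn (6.28 rad) moves the moving jaw 30 mm towards the fixed jaw. It takes about 3 N at a grip to turn, up to 2 N more as the clamp's spring loads, and stays where it is left. Starts between 0 and 2.
- jaw: Blue moving jaw, 100 (x) by 24 (y) by 60 mm, driven by the wheel. Origin: in the middle of its thickness on the base plate; its front face is at y = +12 mm; axes as the clamp's.
- pad: Sprung pad, 90 by 9 by 50 mm, on two push rods in front of the moving jaw. Origin: middle of its back face. Free, its back is 20 mm off the jaw's front face (y = 32 mm in the jaw's frame); pressed fully back it is at 0 (y = 12 mm); 0.8 N per mm. The 8 mm of each rod next to the jaw are orange; they are out of sight once the pad is pushed back 8 mm (y = 24 mm).
- fixed_jaw: Blue fixed jaw on the base plate, 100 mm wide and 70 mm high, with a rubber face. Origin: foot of the face that looks to the pad (-y); axes as the clamp's. It is set at a different place each time and does not move.
- housing: Black plastic relay housing, 103 (x) by 60 (y) by 93 (z) mm, loose on the base plate between pad and fixed jaw, its 60 mm along the clamping direction. Origin: centre of its underside.
- swab_jar: White stand of cotton swabs, 57 mm wide, 84 mm tall, behind the clamp; origin centre of underside. Leave alone.
- threadlock: Small red bottle with white nozzle, 25 mm diameter, 72 mm tall, behind the clamp; origin centre of underside. Leave alone.
- label_roll: White roll of labels lying flat, 64 mm diameter, 30 mm high, in front of the clamp; origin centre of underside. Leave alone.

How it is judged:
At the end, for the whole second after the job is handed in: The housing stands upright (within 0.08 rad), at rest, clamped between pad and fixed jaw (over 4 N on each), with the pad's back 1.5 to 13 mm from the moving jaw's face (orange bands gone, pad not solid) (y of pad in the frame of jaw between 0.0135 and 0.025 m and contact force between each of pad, fixed_jaw and housing above 4 N and angle between housing's own z axis and vertical below 0.08 rad and linear speed of housing below 0.01 m/s); the robot touches nothing.
It fails at once if the housing is crushed: over 35 N between pad and housing (contact force between pad and housing above 35 N).
It fails at once if the robot pushes the moving jaw, the pad or the housing (contact force between any of the arm, the fingers and jaw above 3 N or contact force between any of the arm, the fingers and housing above 3 N).
It fails at once if a thing beside the clamp is moved by more than 30 mm (distance of any of swab_jar, threadlock, label_roll from where it was at the start of the episode above 0.03 m).
It also fails if it takes over 72 s, if anything falls off the work surface, if the arm or the gripper's body presses on something with over 40 N, if the wrist force passes 120 N, or if a joint passes its speed limit or range.

## Working session

There is one attempt and no reset: what is moved stays moved. The work goes in short steps, Python scripts to look and compute and a tool call to move; the robot and the scene stay as the last step left them, time stands still between calls to the robot, and variables do not carry over. Pictures are saved under pics/ and viewed, at most 10 in all, crops included, and the job is handed in when it is done.

Besides the shell and the picture viewer there is one more tool, called after "Request:" by a JSON object that holds its "op" and its "data", one argument or row to a line. apply_moves: Moves the arm, as the interface text tells. Its arguments: {"type":"object","properties":{"plan":{"type":"array"},"squeeze":{"type":"number"}},"required":["plan"]}

```bash
mkdir -p pics; cat > h.py <<'E'
import numpy as np, cv2
from station import bot
from scipy.spatial.transform import Rotation as Ro
def world(cam,p,s=None):
    c=bot.calibration(cam); p=np.array(p)
    if cam=="wrist":
        s=s or bot.sense(); T=c["tool_from_camera"]; q=T[:3,:3]@p+T[:3,3]
        return Ro.from_quat(s["eef_rot"]).apply(q)+s["position"]
    return np.array(c["R"]).T@(p-np.array(c["t"]))
E
python3 - <<'E'
from h import *
np.set_printoptions(precision=4,suppress=True)
ims=[]
for c in("scene","top"):
    im,d=bot.camera(c); cv2.imwrite(f"pics/{c}0.png",im[:,:,::-1])
    for l in("clamp","guard_edge","wheel_centre","grip_a","jaw","pad","fixed_jaw","housing","label_roll","swab_jar"):
        for r in bot.place_of(c,l)[:3]: print(c,l,round(r["p"],2),world(c,r["at"]))
s=bot.sense();print(s["t"],s["position"],s["eef_rot"],s["width"], bot.tcp_to_grasp)
print(Ro.from_quat(s["eef_rot"]).as_matrix())
E
```

```text
scene clamp 0.75 [0.5223 0.132  0.    ]
scene guard_edge 0.85 [0.5356 0.0156 0.1151]
scene wheel_centre 0.93 [0.5399 0.0038 0.0698]
scene wheel_centre 0.38 [0.5268 0.1075 0.0154]
scene grip_a 0.94 [ 0.5726 -0.0394  0.1065]
scene grip_a 0.68 [ 0.4822 -0.0077  0.1111]
scene jaw 0.82 [0.5282 0.1084 0.0149]
scene pad 0.6 [0.5194 0.1368 0.0511]
scene pad 0.42 [ 0.4844 -0.0071  0.1109]
scene housing 0.95 [0.519  0.1949 0.0115]
scene label_roll 0.61 [0.3474 0.2544 0.0031]
scene swab_jar 0.84 [ 0.7569  0.1299 -0.0008]
top clamp 0.89 [ 0.5177  0.1291 -0.0007]
top guard_edge 0.77 [0.5335 0.0144 0.1097]
top wheel_centre 0.81 [0.5368 0.003  0.0665]
top wheel_centre 0.67 [ 0.3433  0.2513 -0.0028]
top grip_a 0.86 [ 0.4795 -0.0084  0.1077]
top grip_a 0.75 [ 0.5722 -0.0402  0.1064]
top jaw 0.96 [0.5198 0.1046 0.0147]
top pad 0.58 [0.5154 0.1339 0.0431]
top fixed_jaw 0.66 [0.5048 0.2328 0.01  ]
top housing 0.67 [0.5158 0.1892 0.0107]
top label_roll 0.87 [ 0.3437  0.2524 -0.0023]
top swab_jar 0.74 [ 0.7551  0.1285 -0.0069]
top swab_jar 0.74 [ 0.7323 -0.0326 -0.0021]
1.1 [0.184  0.5973 0.2313] [0.1488 0.9889 0.     0.    ] 0.08527643631608786 0.0187
[[-0.9557  0.2943  0.    ]
 [ 0.2943  0.9557  0.    ]
 [-0.      0.     -1.    ]]
```

View pics/scene0.png

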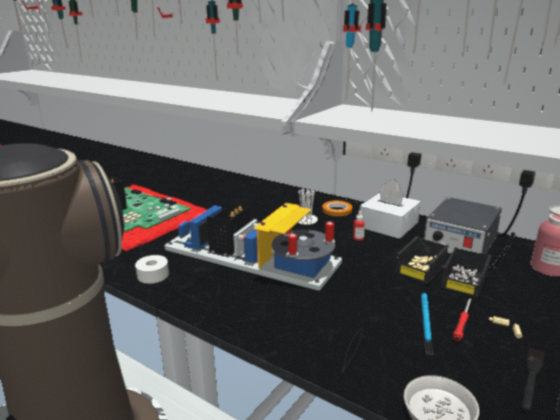

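View pics/top0.png

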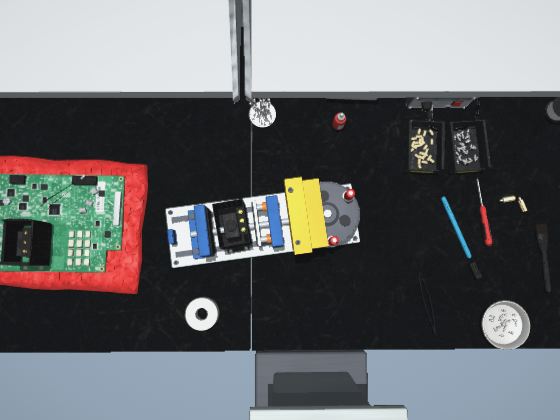

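```bash
cat >> h.py <<'E'
def rows(targets, turn=0.0):
    """print tool-frame shifts (mm) from the present pose through world targets; turn = deg/row about tool z"""
    s=bot.sense(); R=Ro.from_quat(s["eef_rot"]); p=np.array(s["position"])
    for k,(t,turn) in enumerate(targets):
        d=np.round(R.inv().apply(np.array(t)-p)*1000,1)
        print([d.tolist(),[0,0,turn]])
        p=p+R.apply(d/1000); R=R*Ro.from_rotvec([0,0,np.radians(turn)])
E
python3 - <<'E'
from h import *
a=np.array([.184,.597,.231]);b=np.array([.565,-.045,.22])
rows([(a+(b-a)*(k+1)/20, 8.05 if k<8 else 0) for k in range(20)])
E
```

```text
[[-27.7, -25.4, 0.8], [0, 0, 8.05]]
[[-30.9, -20.9, 0.6], [0, 0, 8.05]]
[[-33.6, -16.4, 0.5], [0, 0, 8.05]]
[[-35.5, -11.6, 0.6], [0, 0, 8.05]]
[[-36.7, -6.5, 0.5], [0, 0, 8.05]]
[[-37.3, -1.3, 0.6], [0, 0, 8.05]]
[[-37.1, 4.0, 0.5], [0, 0, 8.05]]
[[-36.2, 9.1, 0.6], [0, 0, 8.05]]
[[-34.6, 14.2, 0.5], [0, 0, 0]]
[[-34.5, 14.1, 0.6], [0, 0, 0]]
[[-34.6, 14.1, 0.5], [0, 0, 0]]
[[-34.5, 14.1, 0.6], [0, 0, 0]]
[[-34.6, 14.1, 0.5], [0, 0, 0]]
[[-34.6, 14.1, 0.6], [0, 0, 0]]
[[-34.5, 14.1, 0.5], [0, 0, 0]]
[[-34.6, 14.1, 0.6], [0, 0, 0]]
[[-34.5, 14.1, 0.5], [0, 0, 0]]
[[-34.6, 14.1, 0.6], [0, 0, 0]]
[[-34.6, 14.1, 0.5], [0, 0, 0]]
[[-34.5, 14.1, 0.6], [0, 0, 0]]
```

Request:
{"op": "apply_moves", "data": {
  "plan": [
    [[-28,-25,0.6],[0,0,8.05],50],
    [[-31,-21,0.6],[0,0,8.05],50],
    [[-33.5,-16.5,0.6],[0,0,8.05],50],
    [[-35.5,-11.5,0.6],[0,0,8.05],50],
    [[-36.5,-6.5,0.6],[0,0,8.05],50],
    [[-37.5,-1.5,0.6],[0,0,8.05],50],
    [[-37,4,0.6],[0,0,8.05],50],
    [[-36,9,0.6],[0,0,8.05],50],
    [[-34.5,14,0.6],[0,0,0],50],
    [[-34.5,14,0.6],[0,0,0],50]
  ]
}}

```text
t: 2.1
position: [0.3749, 0.2751, 0.2256]
eef_rot: [0.653, 0.757, 0.0, 0.0]
contact_force: [0.4, 0.0, -0.5]
width: 0.0501
gripper_force: 0.0
```

Request:
{"op": "apply_moves", "data": {
  "plan": [
    [[-34.5,14,0.6],[0,0,0],50],
    [[-34.5,14,0.6],[0,0,0],50],
    [[-34.5,14,0.6],[0,0,0],50],
    [[-34.5,14,0.6],[0,0,0],50],
    [[-34.5,14,0.6],[0,0,0],50],
    [[-34.5,14,0.6],[0,0,0],50],
    [[-34.5,14,0.6],[0,0,0],50],
    [[-34.5,14,0.6],[0,0,0],50],
    [[-34.5,14,0.6],[0,0,0],50],
    [[0,0,0],[0,0,0],50]
  ]
}}

```text
t: 3.1
position: [0.547, -0.0159, 0.2203]
eef_rot: [0.654, 0.756, 0.0, 0.002]
contact_force: [0.0, -0.2, -0.7]
width: 0.05
gripper_force: 0.0
```

```bash
cat > look.py <<'E'
from h import *
import sys
np.set_printoptions(precision=4,suppress=True)
s=bot.sense(); print(s["t"],s["position"],Ro.from_quat(s["eef_rot"]).as_euler("xyz",degrees=True),s["width"],s["contact_force"])
im,d=bot.camera("wrist"); cv2.imwrite(f"pics/{sys.argv[1]}.png",im[:,:,::-1])
for l in("guard_edge","wheel_centre","grip_a"):
    for r in bot.place_of("wrist",l)[:3]: print("wrist",l,round(r["p"],2),world("wrist",r["at"],s))
# depth blobs of red grip tops
c=bot.calibration("wrist");K=np.array(c["K"])
h=cv2.cvtColor(im,cv2.COLOR_RGB2HSV); m=(((h[...,0]<8)|(h[...,0]>172))&(h[...,1]>130)&(h[...,2]>50)&(d>0))
v,u=np.nonzero(m); z=d[v,u]; P=np.c_[(u-K[0,2])/K[0,0]*z,(v-K[1,2])/K[1,1]*z,z]
T=c["tool_from_camera"];W=Ro.from_quat(s["eef_rot"]).apply(P@T[:3,:3].T+T[:3,3])+s["position"]
top=np.zeros(m.shape,np.uint8); k=abs(W[:,2]-.106)<.006; top[v[k],u[k]]=1
n,lab,st,_=cv2.connectedComponentsWithStats(top)
idx=lab[v,u]
for i in range(1,n):
    if st[i,4]>60: w=W[idx==i]; print("blob",st[i],(w.min(0)+w.max(0))/2,np.ptp(w,0))
E
python3 look.py w1
```

```text
3.1 [ 0.547  -0.0159  0.2203] [179.8656   0.1282  98.2462] 0.04997007639133446 [ 0.0402 -0.1947 -0.7425]
wrist guard_edge 0.85 [0.5348 0.015  0.1133]
wrist wheel_centre 0.63 [0.5393 0.0016 0.0681]
wrist grip_a 0.95 [ 0.4821 -0.0108  0.1045]
wrist grip_a 0.84 [ 0.5667 -0.0358  0.1105]
blob [188 166  25  25 313] [ 0.4827 -0.0054  0.1039] [0.0172 0.0174 0.0077]
blob [299 222  23  23 298] [ 0.5716 -0.0376  0.1042] [0.0175 0.0168 0.0081]
```

View pics/w1.png

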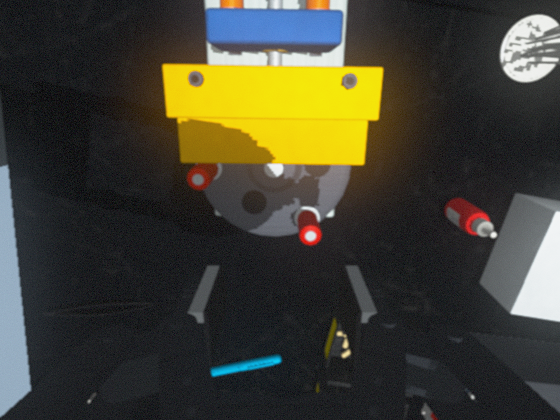

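```bash
cat > arc.py <<'E'
from h import *
C=np.array([.5367,.004])
def at(deg,z): return [C[0]+.055*np.cos(np.radians(deg)),C[1]+.055*np.sin(np.radians(deg)),z]
E
python3 - <<'E'
from arc import *
print(bot.calibration("wrist")["tool_from_camera"])
rows([(at(-50.2,.2),0),(at(-50.2,.16),0),(at(-50.2,.12),0),(at(-50.2,.076),0)]+[(at(-50.2-10.2*k,.076),0) for k in range(1,11)])
E
```

```text
[[-1.55996078e-03 -9.48668162e-01 -3.16269323e-01  8.25753562e-02]
 [ 9.99998764e-01 -1.54255458e-03 -3.05392987e-04 -1.03317564e-03]
 [-1.98146088e-04 -3.16269409e-01  9.48669395e-01 -1.42852000e-01]
 [ 0.00000000e+00  0.00000000e+00  0.00000000e+00  1.00000000e+00]]
[[-30.7, 23.7, 19.6], [0, 0, 0]]
[[-0.0, 0.0, 40.0], [0, 0, 0]]
[[-0.1, 0.1, 40.0], [0, 0, 0]]
[[0.0, 0.0, 44.0], [0, 0, 0]]
[[-4.3, -8.8, 0.0], [0, 0, 0]]
[[-2.7, -9.4, 0.0], [0, 0, 0]]
[[-1.0, -9.7, 0.0], [0, 0, 0]]
[[0.8, -9.7, 0.0], [0, 0, 0]]
[[2.4, -9.5, 0.0], [0, 0, 0]]
[[4.1, -8.9, 0.0], [0, 0, 0]]
[[5.6, -8.0, 0.1], [0, 0, 0]]
[[7.0, -6.9, -0.0], [0, 0, 0]]
[[8.0, -5.5, -0.0], [0, 0, 0]]
[[8.9, -4.1, -0.0], [0, 0, 0]]
```

Request:
{"op": "apply_moves", "data": {
  "plan": [
    [[-15.5,12,10],[0,0,0],44],
    [[-15.2,11.7,10],[0,0,0],44],
    [[0,0,30],[0,0,0],44],
    [[0,0,30],[0,0,0],44],
    [[0,0,30],[0,0,0],44],
    [[0,0,24],[0,0,0],44],
    [[0,0,10],[0,0,0],44],
    [[0,0,0],[0,0,0],10],
    [[0,0,0],[0,0,0],10],
    [[0,0,0],[0,0,0],10]
  ],
  "squeeze": 40
}}

```text
t: 4.3
position: [0.5729, -0.0383, 0.0768]
eef_rot: [0.653, 0.757, 0.001, 0.0]
contact_force: [-0.2, 1.5, -2.5]
width: 0.0167
gripper_force: 39.2
```

Request:
{"op": "apply_moves", "data": {
  "plan": [
    [[0,0,0],[0,0,0],10],
    [[0,0,0],[0,0,0],10]
  ]
}}

```text
t: 4.5
position: [0.5729, -0.0384, 0.0768]
eef_rot: [0.653, 0.757, 0.001, 0.0]
contact_force: [-1.3, 3.5, 1.1]
width: 0.0167
gripper_force: 39.5
```

Request:
{"op": "apply_moves", "data": {
  "plan": [
    [[-4.3,-8.8,0],[0,0,0],10],
    [[-2.7,-9.4,0],[0,0,0],10],
    [[-1.0,-9.7,0],[0,0,0],10],
    [[0.8,-9.7,0],[0,0,0],10],
    [[2.4,-9.5,0],[0,0,0],10]
  ]
}}

```text
t: 5.0
position: [0.5283, -0.0507, 0.0768]
eef_rot: [0.653, 0.757, 0.002, 0.002]
contact_force: [3.3, 6.0, -3.0]
width: 0.0172
gripper_force: 39.7
```

Request:
{"op": "apply_moves", "data": {
  "plan": [
    [[4.1,-8.9,0],[0,0,0],10],
    [[5.6,-8.0,0],[0,0,0],10],
    [[7.0,-6.9,0],[0,0,0],10],
    [[8.0,-5.5,0],[0,0,0],10],
    [[8.9,-4.1,0],[0,0,0],10],
    [[0,0,0],[0,0,0],10]
  ]
}}

```text
t: 5.6
position: [0.4884, -0.0214, 0.0767]
eef_rot: [0.653, 0.758, 0.0, -0.0]
contact_force: [0.7, 2.1, 5.9]
width: 0.0167
gripper_force: 40.8
```

Request:
{"op": "apply_moves", "data": {
  "plan": [
    [[0,0,0],[0,0,0],34],
    [[0,0,0],[0,0,0],34],
    [[0,0,-30],[0,0,0],34],
    [[0,0,-45],[0,0,0],34],
    [[-10,25,-45],[0,0,0],34],
    [[-10,30,0],[0,0,0],34],
    [[0,30,0],[0,0,0],34],
    [[0,0,0],[0,0,0],34]
  ]
}}

```text
t: 6.4
position: [0.5772, -0.0296, 0.1938]
eef_rot: [0.653, 0.757, 0.0, 0.001]
contact_force: [-0.6, 0.7, -0.1]
width: 0.0339
gripper_force: 0.0
```

```bash
python3 look.py w2; python3 - <<'E'
from h import *
im,d=bot.camera("top"); cv2.imwrite("pics/top1.png",cv2.resize(im[170:290,150:370,::-1],None,fx=3.5,fy=3.5,interpolation=cv2.INTER_CUBIC))
y=np.array([-.1445,.9895,0])
for l in("jaw","pad","housing","fixed_jaw"):
    for r in bot.place_of("top",l)[:2]: w=world("top",r["at"]);print(l,round(r["p"],2),w.round(4),"along",round(float(w@y),4))
E
```

```text
6.4 [ 0.5772 -0.0296  0.1938] [179.9148   0.0134  98.4708] 0.03390047267705968 [-0.6082  0.6707 -0.0978]
wrist guard_edge 0.93 [0.5364 0.0166 0.1117]
wrist guard_edge 0.39 [ 0.4871 -0.0178  0.1085]
wrist wheel_centre 0.89 [0.541  0.004  0.0655]
wrist wheel_centre 0.36 [0.7606 0.1321 0.0019]
wrist grip_a 0.75 [ 0.487  -0.0189  0.1111]
wrist grip_a 0.59 [ 0.5807 -0.0285  0.1055]
blob [140 171  29  27 435] [ 0.4879 -0.0205  0.104 ] [0.0171 0.0171 0.0078]
blob [280 198  25  26 363] [ 0.5824 -0.0255  0.1043] [0.0168 0.017  0.0083]
jaw 0.78 [0.5217 0.1101 0.0138] along 0.0336
housing 0.55 [0.5156 0.19   0.0127] along 0.1135
fixed_jaw 0.83 [0.5043 0.2333 0.0111] along 0.158
```

View pics/top1.png

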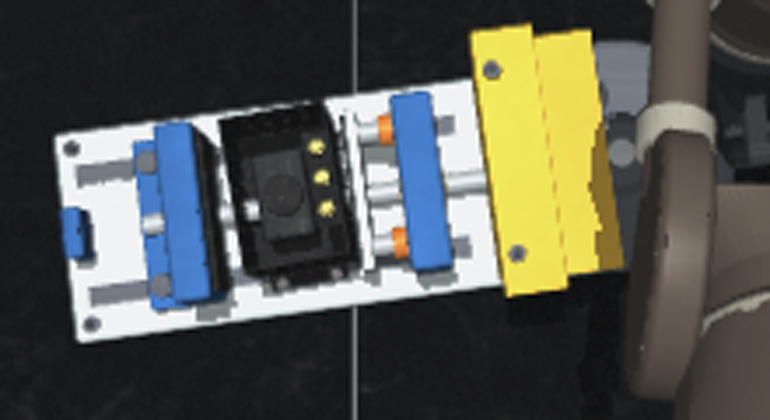

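```bash
python3 - <<'E'
from arc import *
a=-33
rows([(at(a,.076),0)]+[(at(a-12*k,.076),0) for k in range(1,11)]+[(at(a,.076),0)])
E
```

```text
[[2.0, 9.5, 117.6], [0, 0, 0]]
[[-7.8, -8.5, 0.0], [0, 0, 0]]
[[-5.8, -9.9, 0.1], [0, 0, 0]]
[[-3.7, -10.9, -0.0], [0, 0, 0]]
[[-1.3, -11.4, -0.0], [0, 0, 0]]
[[1.1, -11.4, -0.0], [0, 0, 0]]
[[3.5, -11.0, -0.0], [0, 0, 0]]
[[5.6, -10.0, -0.0], [0, 0, 0]]
[[7.6, -8.6, -0.0], [0, 0, 0]]
[[9.3, -6.9, -0.0], [0, 0, 0]]
[[10.4, -4.8, 0.0], [0, 0, 0]]
[[-18.9, 93.4, -0.1], [0, 0, 0]]
```

Request:
{"op": "apply_moves", "data": {
  "plan": [
    [[2,9.5,0],[0,0,0],34],
    [[0,0,30],[0,0,0],34],
    [[0,0,40],[0,0,0],34],
    [[0,0,35],[0,0,0],34],
    [[0,0,12.6],[0,0,0],34],
    [[0,0,0],[0,0,0],34],
    [[0,0,0],[0,0,0],10],
    [[0,0,0],[0,0,0],10],
    [[0,0,0],[0,0,0],10],
    [[0,0,0],[0,0,0],10]
  ]
}}

```text
t: 7.85
position: [0.5847, -0.026, 0.0777]
eef_rot: [0.653, 0.757, 0.001, 0.001]
contact_force: [-0.7, 0.8, 1.2]
width: 0.0167
gripper_force: 39.9
```

Request:
{"op": "apply_moves", "data": {
  "plan": [
    [[-7.8,-8.5,0],[0,0,0],10],
    [[-5.8,-9.9,0],[0,0,0],10],
    [[-3.7,-10.9,0],[0,0,0],10],
    [[-1.3,-11.4,0],[0,0,0],10],
    [[1.1,-11.4,0],[0,0,0],10],
    [[3.5,-11,0],[0,0,0],10],
    [[5.6,-10,0],[0,0,0],10],
    [[7.6,-8.6,0],[0,0,0],10],
    [[9.3,-6.9,0],[0,0,0],10],
    [[10.4,-4.8,0],[0,0,0],10]
  ]
}}

```text
t: 8.85
position: [0.4886, -0.0225, 0.0776]
eef_rot: [0.653, 0.758, -0.0, 0.002]
contact_force: [1.7, -2.5, 7.2]
width: 0.0168
gripper_force: 40.5
```

Request:
{"op": "apply_moves", "data": {
  "plan": [
    [[0,0,0],[0,0,0],34],
    [[0,0,0],[0,0,0],34],
    [[0,0,-30],[0,0,0],34],
    [[0,0,-30],[0,0,0],34],
    [[-6,31,0],[0,0,0],34],
    [[-6,31,0],[0,0,0],34],
    [[-5,31.4,0],[0,0,0],34],
    [[0,0,0],[0,0,0],34]
  ]
}}

```text
t: 9.65
position: [0.5862, -0.0249, 0.1358]
eef_rot: [0.653, 0.757, 0.0, 0.001]
contact_force: [-0.2, -0.6, 0.0]
width: 0.0336
gripper_force: 0.0
```

```bash
python3 look.py w3;python3 - <<'E'
from arc import *
a=-33
rows([(at(a,.076),0)])
E
```

```text
9.65 [ 0.5862 -0.0249  0.1358] [179.9012   0.0471  98.4687] 0.033645693466491496 [-0.1802 -0.5719  0.0028]
wrist guard_edge 0.85 [0.5374 0.0156 0.1096]
wrist wheel_centre 0.73 [0.537  0.0037 0.0679]
wrist grip_a 0.87 [ 0.4863 -0.0195  0.1083]
wrist grip_a 0.78 [ 0.5818 -0.0318  0.108 ]
blob [ 78 198  40  35 784] [ 0.4871 -0.0187  0.1041] [0.0179 0.0173 0.0082]
blob [259 237  32  33 641] [ 0.5813 -0.0268  0.1041] [0.0171 0.0175 0.0081]
[[-2.2, 1.8, 58.8], [0, 0, 0]]
```

```bash
python3 look.py w4;python3 - <<'E'
from arc import *
print(bot.sense()["position"],bot.sense()["joint_velocities"])
a=-33
rows([(at(a,.076),0)])
E
```

```text
9.85 [ 0.581  -0.0241  0.1348] [-179.7606   -0.0515   98.4758] 0.03407379175585704 [ 1.2908 -0.9104 -0.9419]
wrist guard_edge 0.77 [0.5358 0.0141 0.1099]
wrist wheel_centre 0.63 [0.5366 0.0031 0.0689]
wrist grip_a 0.85 [ 0.5819 -0.0326  0.1057]
wrist grip_a 0.59 [ 0.4844 -0.0205  0.1063]
blob [ 89 201  38  35 786] [ 0.4871 -0.0186  0.104 ] [0.0178 0.0175 0.008 ]
blob [269 240  32  34 655] [ 0.5814 -0.0272  0.1042] [0.0173 0.0178 0.0083]
[ 0.58225007 -0.02410632  0.13600946] [ 0.00199999 -0.00113897 -0.01065044 -0.00013675 -0.00058209  0.00212643]
[[-1.9, 0.4, 60.0], [0, 0, 0]]
```

Request:
{"op": "apply_moves", "data": {
  "plan": [
    [[-2.8,-1,25],[0,0,0],34],
    [[0,0,25],[0,0,0],34],
    [[0,0,9],[0,0,0],34],
    [[0,0,0],[0,0,0],34],
    [[0,0,0],[0,0,0],10],
    [[0,0,0],[0,0,0],10],
    [[0,0,0],[0,0,0],10],
    [[0,0,0],[0,0,0],10]
  ]
}}

```text
t: 10.85
position: [0.5831, -0.0269, 0.0781]
eef_rot: [0.653, 0.757, 0.0, 0.0]
contact_force: [-1.6, 0.8, 2.9]
width: 0.0164
gripper_force: 39.6
```

Request:
{"op": "apply_moves", "data": {
  "plan": [
    [[-7.8,-8.5,0],[0,0,0],10],
    [[-5.8,-9.9,0],[0,0,0],10],
    [[-3.7,-10.9,0],[0,0,0],10],
    [[-1.3,-11.4,0],[0,0,0],10],
    [[1.1,-11.4,0],[0,0,0],10],
    [[3.5,-11,0],[0,0,0],10],
    [[5.6,-10,0],[0,0,0],10],
    [[7.6,-8.6,0],[0,0,0],10],
    [[9.3,-6.9,0],[0,0,0],10],
    [[10.4,-4.8,0],[0,0,0],10]
  ]
}}

```text
t: 11.85
position: [0.4894, -0.0232, 0.0782]
eef_rot: [0.653, 0.757, 0.001, 0.003]
contact_force: [5.5, 0.4, -2.2]
width: 0.017
gripper_force: 39.6
```

Request:
{"op": "apply_moves", "data": {
  "plan": [
    [[0,0,0],[0,0,0],34],
    [[0,0,0],[0,0,0],34],
    [[0,0,-30],[0,0,0],34],
    [[0,0,-30],[0,0,0],34],
    [[-6,31,0],[0,0,0],34],
    [[-6,31,0],[0,0,0],34],
    [[-7,30.4,0],[0,0,0],34],
    [[0,0,0],[0,0,0],34],
    [[0,0,0],[0,0,0],34]
  ]
}}

```text
t: 12.75
position: [0.5809, -0.0276, 0.1362]
eef_rot: [0.653, 0.757, -0.001, -0.001]
contact_force: [-1.0, -0.5, -0.3]
width: 0.0339
gripper_force: 0.0
```

```bash
python3 look.py w5;python3 - <<'E'
from h import *
print(bot.sense()["position"])
im,d=bot.camera("top"); cv2.imwrite("pics/top2.png",cv2.resize(im[170:290,150:370,::-1],None,fx=3.5,fy=3.5,interpolation=cv2.INTER_CUBIC))
y=np.array([-.1445,.9895,0])
for l in("jaw","pad","housing","fixed_jaw"):
    for r in bot.place_of("top",l)[:2]: w=world("top",r["at"]);print(l,round(r["p"],2),w.round(4),"along",round(float(w@y),4))
E
```

```text
12.75 [ 0.5809 -0.0276  0.1362] [-179.8177   -0.0263   98.4705] 0.0338564994543755 [-1.0286 -0.512  -0.2692]
wrist guard_edge 0.59 [0.5384 0.0142 0.1139]
wrist wheel_centre 0.63 [0.5386 0.0037 0.067 ]
wrist wheel_centre 0.15 [0.5373 0.0147 0.1121]
wrist grip_a 0.73 [ 0.5814 -0.0269  0.107 ]
wrist grip_a 0.61 [ 0.488  -0.0224  0.1054]
blob [ 92 198  38  34 764] [ 0.4882 -0.0206  0.1042] [0.0173 0.0172 0.0083]
blob [272 231  33  33 662] [ 0.5827 -0.0253  0.1042] [0.0175 0.0175 0.0082]
[ 0.58013353 -0.0272169   0.13658625]
jaw 0.77 [0.5221 0.1333 0.0117] along 0.0565
pad 0.9 [0.5124 0.1603 0.0435] along 0.0846
housing 0.75 [0.5131 0.2007 0.0098] along 0.1245
fixed_jaw 0.9 [0.5017 0.2308 0.0114] along 0.1559
```

View pics/top2.png

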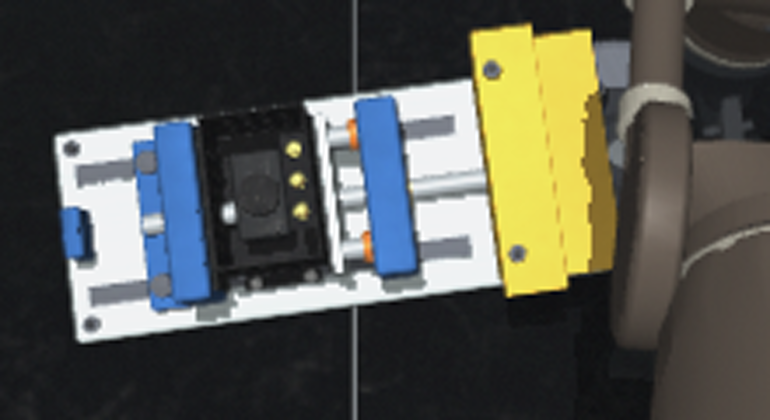

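Request:
{"op": "apply_moves", "data": {
  "plan": [
    [[1.8,2.4,25],[0,0,0],34],
    [[0,0,25],[0,0,0],34],
    [[0,0,9.5],[0,0,0],34],
    [[0,0,0],[0,0,0],34],
    [[0,0,0],[0,0,0],10],
    [[0,0,0],[0,0,0],10],
    [[0,0,0],[0,0,0],10],
    [[0,0,0],[0,0,0],10]
  ]
}}

```text
t: 14.0
position: [0.5842, -0.0251, 0.0786]
eef_rot: [0.653, 0.757, 0.0, 0.0]
contact_force: [-1.3, 0.6, 0.9]
width: 0.0165
gripper_force: 39.5
```

Request:
{"op": "apply_moves", "data": {
  "plan": [
    [[-7.8,-8.5,0],[0,0,0],10],
    [[-5.8,-9.9,0],[0,0,0],10],
    [[-3.7,-10.9,0],[0,0,0],10],
    [[-1.3,-11.4,0],[0,0,0],10],
    [[1.1,-11.4,0],[0,0,0],10],
    [[3.5,-11,0],[0,0,0],10],
    [[5.6,-10,0],[0,0,0],10],
    [[7.6,-8.6,0],[0,0,0],10],
    [[9.3,-6.9,0],[0,0,0],10],
    [[0,0,0],[0,0,0],10]
  ]
}}

```text
t: 15.0
position: [0.4934, -0.0291, 0.0785]
eef_rot: [0.653, 0.758, -0.001, -0.0]
contact_force: [-0.5, -0.8, 9.3]
width: 0.0167
gripper_force: 40.8
```

Request:
{"op": "apply_moves", "data": {
  "plan": [
    [[0,0,0],[0,0,0],34],
    [[0,0,0],[0,0,0],34],
    [[0,0,-30],[0,0,0],34],
    [[0,0,-30],[0,0,0],34],
    [[-6,31,0],[0,0,0],34],
    [[-6,31,0],[0,0,0],34],
    [[-3,30.4,0],[0,0,0],34],
    [[0,0,0],[0,0,0],34],
    [[0,0,0],[0,0,0],34]
  ]
}}

```text
t: 15.9
position: [0.5869, -0.0307, 0.136]
eef_rot: [0.653, 0.758, -0.001, -0.002]
contact_force: [-0.9, -0.1, -0.2]
width: 0.0338
gripper_force: 0.0
```

```bash
python3 look.py w6;python3 - <<'E'
from h import *
print(bot.sense()["position"])
im,d=bot.camera("top"); cv2.imwrite("pics/top3.png",cv2.resize(im[170:290,150:370,::-1],None,fx=3.5,fy=3.5,interpolation=cv2.INTER_CUBIC))
y=np.array([-.1445,.9895,0])
for l in("jaw","pad","housing","fixed_jaw"):
    for r in bot.place_of("top",l)[:2]: w=world("top",r["at"]);print(l,round(r["p"],2),w.round(4),"along",round(float(w@y),4))
E
```

```text
15.9 [ 0.5869 -0.0307  0.136 ] [-179.7356   -0.0645   98.5003] 0.033795277685051986 [-0.8933 -0.0886 -0.172 ]
wrist guard_edge 0.92 [0.5374 0.0122 0.1125]
wrist wheel_centre 0.64 [0.5408 0.0059 0.0666]
wrist grip_a 0.86 [ 0.5863 -0.0197  0.1072]
wrist grip_a 0.64 [ 0.4918 -0.0292  0.1061]
wrist grip_a 0.31 [0.5368 0.003  0.0673]
blob [ 90 206  38  34 764] [ 0.493  -0.0286  0.1043] [0.0176 0.0175 0.0085]
blob [272 211  34  34 675] [ 0.5869 -0.0171  0.1041] [0.0172 0.0174 0.0082]
[ 0.5867621  -0.03081222  0.13688174]
jaw 0.85 [0.5212 0.143  0.0124] along 0.0662
pad 0.67 [ 0.3428  0.2512 -0.0039] along 0.1991
pad 0.6 [0.511  0.1603 0.0431] along 0.0848
housing 0.71 [0.5143 0.2002 0.0101] along 0.1238
fixed_jaw 0.79 [0.5053 0.2343 0.0096] along 0.1588
```

View pics/top3.png

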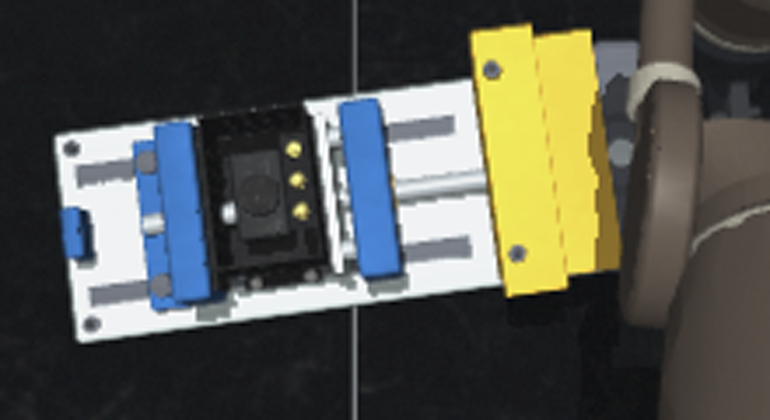

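```bash
python3 -c "
from station import bot
print(bot.finish_job())"
```

```text
the job is handed in; nothing more can be done
None
```

I clamped the housing between the pad and the fixed jaw and handed the job in at about 16 s. The orange bands are out of sight, and I estimate the pad's back is 7–9 mm from the jaw (limits 1.5–13 mm). The gripper was clear of everything, and the hand-in returned no verdict.

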